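# Clamp the phone board and swing the microscope over its big chip

## Task

First push the lever of the board holder round with a fingertip until it is fully home, lying along the jaw, so that the phone board is clamped. Then push the microscope's swing arm round with a fingertip until the camera's lens is centred over the large square chip, and leave it there. Only push, on the lever and on the arm: do not touch the camera or the board, lift nothing, and leave the other things on the mat where they are.

Things in the scene. Friction and masses are not known exactly. Their poses are not given: they have to be found in the camera images.
- lever (a joint): angle (rad) of the board holder's cam lever about its upright pivot: 0 = fully open, 1.31 = fully home against its stop, lying along the jaw. Grows counter-clockwise seen from above. Stays where it is left; needs about 1 to 2 N at its tip.
- lever_pivot (a point): on the lever's upright pivot axis, at half height of the lever arm (36 mm above the bench). The black holder base, 145 x 126 mm, has its top 13 mm above the bench; it is fixed. The aluminium jaws reach 31 mm above the bench; the pivot's bolt 45 mm.
- lever_tip (a point): on the centre line of the lever arm, 55 mm from the pivot axis, at half height of the arm; the arm ends 7 mm further out. Its outer 26 mm are a black grip 13 mm wide and 12 mm high (30 to 42 mm above the bench), the rest is 10 mm wide, 9 mm high. The free space under the arm is 17 mm above the holder base.
- boom (a joint): angle (rad) of the microscope's swing arm about its upright post, growing counter-clockwise seen from above; 0 = arm pointing from the post straight towards the robot (-x), positive = swung to the robot's right (-y), negative = to the left. Stops at -1.35 and 1.35. Stays where it is left by friction; needs about 1.5 N at 80 mm from the post.
- post (a point): on the axis of the upright post, at mid height of the swing arm (201 mm above the bench). The post is 25 mm thick, its top 243 mm above the bench; round foot 160 mm across, 19 mm above the bench at its top. Fixed.
- boom_mid (a point): on the centre line of the swing arm, 80 mm from the post axis, at mid height. The arm is a straight aluminium bar 18 mm wide and 20 mm high, its underside 191 mm above the bench; it is bare from 25 mm to 130 mm from the post axis, where the focus rack begins.
- camera: black upright camera tube of the microscope, 38 to 44 mm across, held in a clamp ring 49 mm across at the end of the arm; origin on the tube axis, 175 mm from the post axis, at mid height of the arm; it reaches from 109 to 237 mm above the bench. Between it and the bare arm, from 130 mm to 150 mm from the post axis, is the focus rack, 62 mm high, 50 mm over its two knobs. The tube is not to be touched.
- lens (a point): centre of the lens, at the lower end of the camera tube, on its axis (109 mm above the bench). The camera shows a circle about 44 mm across straight below.
- chip (a point): centre of the top of the large square black chip (16 x 16 mm) on the board, 26 mm above the bench. It is the biggest black chip; the other black ones are 8 to 10 mm; the metal ones are shield cans. It lies 175 mm (within 3 mm) from the post axis.
- board: phone main board, 40 x 96 x 2 mm, lying loose between the jaws of the holder, its long side along the jaws; origin under its centre; chips up to 2.5 mm on top. The chip's centre is 22 mm from the board's centre along its +y. It slides up to 3 mm towards the post when it is clamped. Not to be touched.
- screwdriver: precision screwdriver, 150 x 12 mm, lying near the holder's lever; origin under its middle
- tweezers: steel tweezers, 125 x 12 x 9 mm, lying beside the holder; origin under the middle
- tin: small round metal tin, 39 mm across, 18 mm high, beside the holder; origin under its centre
- phone: opened phone, 146 x 71 x 7 mm, lying flat; origin under its centre
- spool: spool of solder on its side, 56 mm across, 36 mm high; origin under its centre
- cleaner: clear bottle, 48 mm across, 120 mm high; origin under its centre
- brush: narrow antistatic brush, 160 x 16 x 9 mm, lying flat; origin under its middle
Mind the look-alikes: they are no part of the job. What is shaped like the part that bears lever but purple is not meant.

How it is judged:
By the outcome, as a careful person would: the job done as asked, in the order asked, and still so for the second after the job is handed in, with the robot touching nothing.
It also fails if it takes over 54 s, if anything falls off the work surface, if the arm or the gripper's body presses on something with over 40 N, if the wrist force passes 120 N, or if a joint passes its speed limit or range.

## Robot

A 6-joint arm with a two-finger parallel gripper is mounted at the origin on the work surface. World frame = base frame: x ahead of the robot, y to its left, z up, the work surface at z = 0. Lengths are in mm, angles in rad, forces in N, time in s.
With the tool pointing down it reaches from about 275 to 825 mm from the base axis. Payload 5.2 kg.
Tool frame: the origin (TCP) lies midway between the tips of the shut fingers; the grasp point (between the pads) lies 19 mm behind it; z points along the fingers, y is the direction in which the jaws open and shut (so a half turn about z gives the same grasp; the last joint's range is limited). The gripper opens to 93 mm and grips with 3 to 60 N. Pads are 15 mm wide; open, the fingers measure 128 mm over their backs; the gripper's body (75 mm by 188 mm) begins 65 mm behind the grasp point.
Start: joints at [1.026, 0.259, 1.535, -0, 1.348, -0.203], TCP at [184.329, 518.197, 218.653] pointing down, gripper open.
Joint ranges: [-3.14, 3.14], [-0.91, 2.08], [0.19, 2.58], [-1.22, 4.36], [0.22, 2.71], [-3.12, 3.12]. Speed limits (rad/s): [2.57, 2.57, 3.14, 3.14, 3.14, 3.14].

## Interface

Orientations are given as [roll, pitch, yaw] about the fixed x, y, z axes, in that order (R = Rz(yaw) Ry(pitch) Rx(roll)).
In Python, from rig import arm gives the robot as it stands. The module is installed in compiled form; this text tells all that it offers. Calls block until the motion is done:
- arm.goto(position, orientation): joint-space move of the TCP to a pose.
- arm.line_to(position, rot=None, velocity=150, contact_N=None): straight line of the TCP; rot=None keeps the orientation; velocity is the mean speed in mm/s. With contact_N (N) it stops when the force on the tool has changed by that much, and returns True; else False.
- arm.move_joints(angles): joint-space move.
- arm.command_gripper(opening): finger opening in mm; the grip force is fixed at half the most; returns when the fingers have stopped.
- arm.wait(seconds).
- arm.inverse_kinematics(position, orientation): joint angles nearest the present ones, or None.
- arm.camera(name): name is "scene" or "top"; returns a dict with "pixels" (400x640x3 uint8, red, green, blue), "vfov" (degrees; the focal length in pixels is half the picture's height over the tangent of half this angle, whatever the lens; pixels are square), "cx", "cy" (the principal point, pixels), "k1" (the pictures are not rectified: a ray, as slopes to the right and down, at radius r is drawn at 1 + k1 r^2 times it, then the intrinsics apply), "pose" (4x4, takes a point from camera to world coordinates). Camera axes: x right, y up, looking along -z (the intrinsics and any distortion apply to the point x, -y, -z); pixel columns grow to the right and rows downward; lengths in mm; the calibration is good to about 2 mm. A picture is of the moment at which its call begins. There is no depth.
A pose or a line that the arm cannot do raises arm.MotionError and nothing moves.
- arm.finish_job(): hands the job in, once; it reports no verdict.
Readings, each from a call of its own:
- arm.get_t(): time.
- arm.get_qpos(): joint angles.
- arm.get_joint_velocities(): joint speeds.
- arm.get_joint_efforts(): joint torques, N m.
- arm.get_position(): TCP position.
- arm.get_orientation(): TCP orientation.
- arm.get_force(): force on the tool from outside, world axes, zero at the start.
- arm.get_wrist_torque(): the same for the moment, N m.
- arm.get_width(): finger opening in mm.
Only numpy, scipy, OpenCV 4.12 (cv2) and the standard library are available. Lean on these libraries where they do the work, as an engineer would, in place of code of your own. Each camera call takes 0.05 s, during which the arm holds its last target.

## Working session

There is one attempt and no reset: what is moved stays moved. The work goes in short steps, each a Python script; the robot and the scene stay as the last script left them, time stands still between calls to the robot, and variables do not carry over. Pictures are saved under pics/ and viewed, and the job is handed in when it is done.

```bash
mkdir -p pics; ls; cat > h.py <<'E'
from rig import arm
import numpy as np, cv2
def snap(n,f):
    c=arm.camera(n); cv2.imwrite('pics/'+f,c['pixels'][:,:,::-1]); np.save('pics/'+f+'.npy',c,allow_pickle=True); return c
def K(c):
    f=200/np.tan(np.radians(c['vfov'])/2); return f
def pix2(c,u,v,z):
    f=K(c); x=(u-c['cx'])/f; y=(v-c['cy'])/f; a,b=x,y
    for _ in range(30):
        r2=a*a+b*b; a=x/(1+c['k1']*r2); b=y/(1+c['k1']*r2)
    P=np.array(c['pose']); d=P[:3,:3]@np.array([a,-b,-1]); o=P[:3,3]
    return o+d*(z-o[2])/d[2]
def proj(c,p):
    P=np.array(c['pose']); q=P[:3,:3].T@(np.array(p,float)-P[:3,3]); a=q[0]/-q[2]; b=-q[1]/-q[2]
    s=1+c['k1']*(a*a+b*b); f=K(c); return np.array([a*s*f+c['cx'],b*s*f+c['cy']])
def load(f): return np.load('pics/'+f+'.npy',allow_pickle=True).item()
def crop(c,f,u0,v0,u1,v1,s):
    im=c['pixels'][v0:v1,u0:u1,::-1]; cv2.imwrite('pics/'+f,cv2.resize(im,None,fx=s,fy=s,interpolation=cv2.INTER_CUBIC))
E
python3 - <<'E'
from h import *
for n in('scene','top'):
    c=snap(n,n+'0.png'); print(n,c['vfov'],c['cx'],c['cy'],c['k1'],np.round(c['pose'],3).tolist())
print(arm.get_t())
E
```

```text
pics
scene 47.21029951581976 311.0408496154165 196.60610539619003 -0.041660616975126914 [[0.623, -0.558, 0.548, 1131.565], [0.782, 0.44, -0.441, -463.494], [0.005, 0.703, 0.711, 882.058], [0.0, 0.0, 0.0, 1.0]]
top 43.362805318324945 316.0631040430117 197.42139840571036 -0.14742712427663543 [[-0.054, 0.978, -0.202, 313.277], [-0.999, -0.053, 0.014, 16.743], [0.003, 0.203, 0.979, 1314.22], [0.0, 0.0, 0.0, 1.0]]
0.1
```

```bash
sleep 1
```

```text
(no output)
```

View pics/scene0.png

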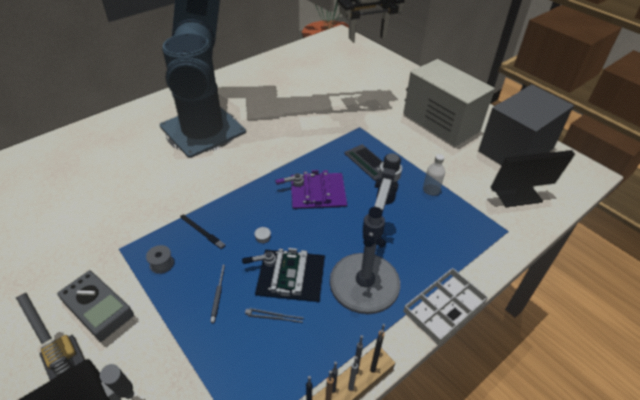

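View pics/top0.png

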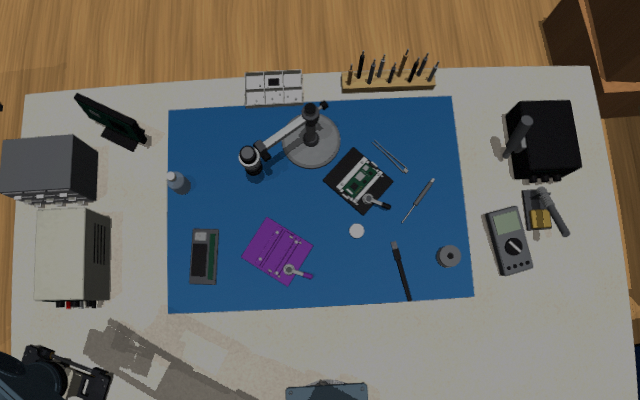

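Candidates: the black holder with a board at top (358,182), lever with a black grip at (377,202); the purple look-alike at top (278,252), lever at (298,271), which is excluded. The real one is the black holder. I'll check it in close crops.

```bash
python3 - <<'E'
from h import *
c=load('top0.png'); crop(c,'tc.png',310,130,410,230,6)
crop(c,'tb.png',225,90,345,190,6)
c=load('scene0.png'); crop(c,'sc.png',235,230,335,310,7); crop(c,'sb.png',320,140,420,320,3)
E
```

```text
(no output)
```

View pics/tc.png

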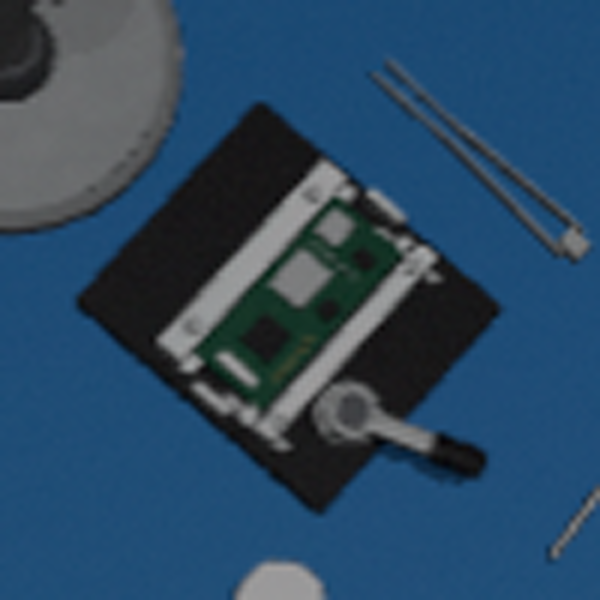

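View pics/tb.png

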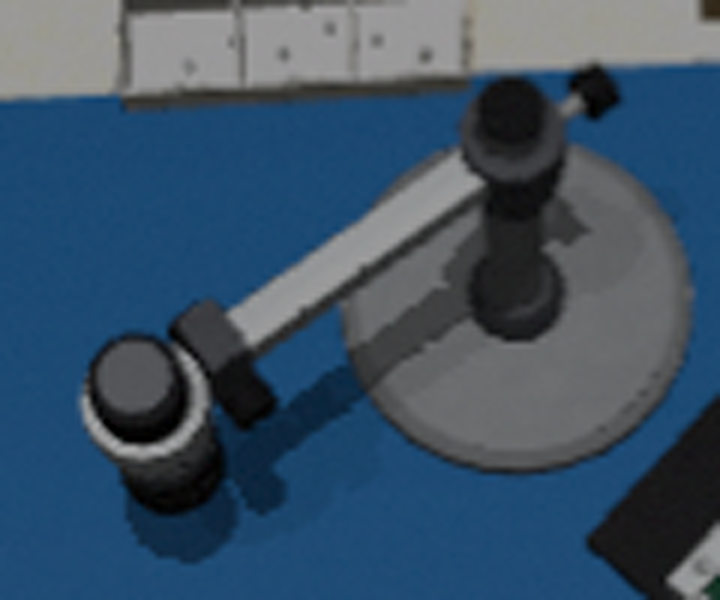

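View pics/sc.png

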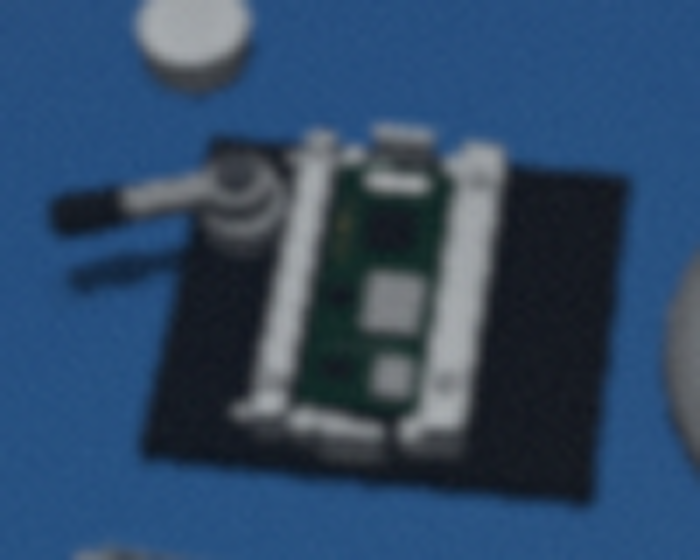

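View pics/sb.png

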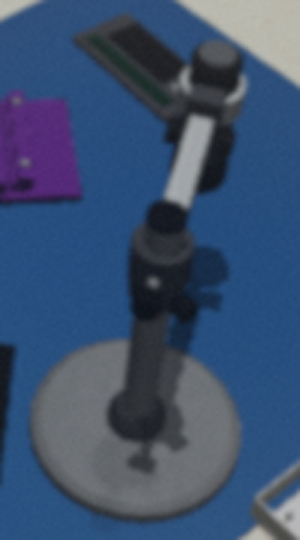

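```bash
python3 - <<'E'
from h import *
t=load('top0.png'); s=load('scene0.png')
T=lambda x,y:(310+(x+.5)/6-.5,130+(y+.5)/6-.5)
B=lambda x,y:(225+x/6-.4,90+y/6-.4)
S=lambda x,y:(235+x/7-.4,230+y/7-.4)
SB=lambda x,y:(320+x/3-.3,140+y/3-.3)
def sh(n,c,p,z): print(n,np.round(pix2(c,*p,z)[:2],1))
sh('pivot t',t,T(352,408),45); sh('pivot s',s,S(238,172),45)
sh('grip start t',t,T(432,446),42);sh('gripend t',t,T(472,461),40); sh('gripend s',s,S(58,215),36); sh('grip start s',s,S(123,203),40)
sh('chip t',t,T(266,338),26); sh('chip s',s,S(389,229),26)
for p in ((262,102),(498,310),(320,513),(78,300)): sh('base t',t,T(*p),13)
for p in ((213,137),(630,178),(590,500),(143,456)): sh('base s',s,S(*p),13)
sh('posttop t',t,B(513,103),243); sh('posttop s',s,SB(168,216),243)
sh('foot L',t,B(343,300),19);sh('foot R',t,B(692,300),19);sh('foot B',t,B(515,472),10)
sh('footS L',s,SB(30,420),19);sh('footS R',s,SB(239,420),19);sh('footS T',s,SB(135,337),19);sh('footS B',s,SB(135,507),19)
sh('tube top t',t,B(135,375),237);sh('tubetop s',s,SB(218,58),237)
sh('tw1',t,T(375,70),5);sh('tw2',t,T(575,245),5)
# tin etc
sh('tin',t,(356,230),18); 
sh('sd1',t,(403,222),5);sh('sd2',t,(434,179),6)
E
```

```text
pivot t [ 568.1 -135.5]
pivot s [ 571.4 -135.6]
grip start t [ 550.1 -169.1]
gripend t [ 543.  -186.2]
gripend s [ 543.4 -188.3]
grip start s [ 555.2 -170.3]
chip t [ 605.2 -102.4]
chip s [ 608.8 -102.6]
base t [ 717.2 -109.5]
base t [ 615.4 -207.8]
base t [ 528.4 -121.8]
base t [629.8 -21.4]
base s [ 532.3 -121.2]
base s [634.5 -20.3]
base s [ 723.4 -110.4]
base s [ 623.6 -210.9]
posttop t [745.4   3.9]
posttop s [747.2   4.8]
foot L [745.3  82.5]
foot R [736.9 -74.4]
foot B [663.5   9.3]
footS L [698.5 -58.8]
footS R [796.4  64.4]
footS T [690.2  57. ]
footS B [802. -48.]
tube top t [647.7 150.1]
tubetop s [654.2 146.6]
tw1 [ 732.3 -162.9]
tw2 [ 645.5 -246.8]
tin [ 489.3 -100.4]
sd1 [ 505.4 -227.6]
sd2 [ 617.4 -322.4]
```

```bash
cat >> h.py <<'E'
PIV=np.array([570,-135.5]); POST=np.array([745.5,4.])
def lev(thdeg,r,off,z):
    t=np.radians(thdeg); u=np.array([np.cos(t),np.sin(t)]); n=np.array([-u[1],u[0]])
    p=PIV+r*u-off*n; return [p[0],p[1],z],[np.pi,0,np.radians(thdeg+90)]
def bm(phi,r,off,z,flip=True):
    d=np.array([-np.cos(phi),-np.sin(phi)]); n=np.array([-d[1],d[0]])
    p=POST+r*d-off*n; y=np.arctan2(n[1],n[0])+(np.pi if flip else 0); y=(y+np.pi)%(2*np.pi)-np.pi
    return [p[0],p[1],z],[np.pi,0,y]
E
python3 - <<'E'
from h import *
print(arm.get_orientation())
ik=lambda p:(lambda q:None if q is None else np.round(q,2).tolist())(arm.inverse_kinematics(*p))
for th in(-117,-80,-40): print(ik(lev(th,52,14,26)))
for f in(True,False):
  for ph in(-1,-.5,0,.65): print(f,ik(bm(ph,85,25,196,f)), ik(bm(ph,85,25,262,f)))
for p in ([300,300,260],[380,0,260],[400,-180,260]): print(ik((p,[np.pi,0,0])))
E
```

```text
[-3.14003863e+00 -3.37370453e-04  2.79978743e+00]
[-0.52, 0.48, 1.73, -0.0, 0.93, 1.53]
[-0.51, 0.53, 1.65, -0.0, 0.97, 0.89]
[-0.47, 0.57, 1.56, -0.0, 1.01, 0.23]
True [-0.03, 0.6, 1.07, -0.0, 1.47, 0.97] [-0.03, 0.57, 0.96, -0.0, 1.61, 0.97]
True [-0.06, 0.52, 1.2, -0.0, 1.42, 0.44] [-0.06, 0.49, 1.09, -0.0, 1.56, 0.44]
True [-0.12, 0.47, 1.28, 0.0, 1.39, -0.12] [-0.12, 0.44, 1.17, 0.0, 1.53, -0.12]
True [-0.21, 0.48, 1.27, 0.0, 1.4, -0.86] [-0.21, 0.45, 1.16, 0.0, 1.54, -0.86]
False [-0.03, 0.6, 1.07, 0.0, 1.47, -2.17] [-0.03, 0.57, 0.96, 0.0, 1.61, -2.17]
False [-0.06, 0.52, 1.2, 0.0, 1.42, -2.71] [-0.06, 0.49, 1.09, 0.0, 1.56, -2.71]
False [-0.12, 0.47, 1.28, -0.0, 1.39, 3.02] [-0.12, 0.44, 1.17, -0.0, 1.53, 3.02]
False [-0.21, 0.48, 1.27, -0.0, 1.4, 2.28] [-0.21, 0.45, 1.16, -0.0, 1.54, 2.28]
[0.52, -0.0, 1.74, -0.0, 1.41, 2.09]
[-0.3, -0.09, 1.82, -0.0, 1.41, 1.27]
[-0.68, 0.03, 1.71, -0.0, 1.41, 0.89]
```

```bash
python3 - <<'E'
from h import *
y=[np.pi,0,0.3]
arm.command_gripper(0)
arm.goto([330,250,260],[np.pi,0,0.3]); arm.goto([410,-180,240],lev(-117,0,0,0)[1])
p,o=lev(-117,52,32,90); arm.goto(p,o)
p,o=lev(-117,52,32,27); arm.line_to(p,velocity=120)
print(arm.get_t(),arm.get_position(),arm.get_width(),arm.get_force())
c=snap('top','t1.png'); crop(c,'t1c.png',310,130,430,240,6)
c=snap('scene','s1.png'); crop(c,'s1c.png',215,200,345,310,6)
E
```

```text
6.225 [ 518.4256811  -167.92944959   28.15904889] 0.18956072882313002 [ 0.10643918 -0.33566882  0.85590612]
```

View pics/t1c.png

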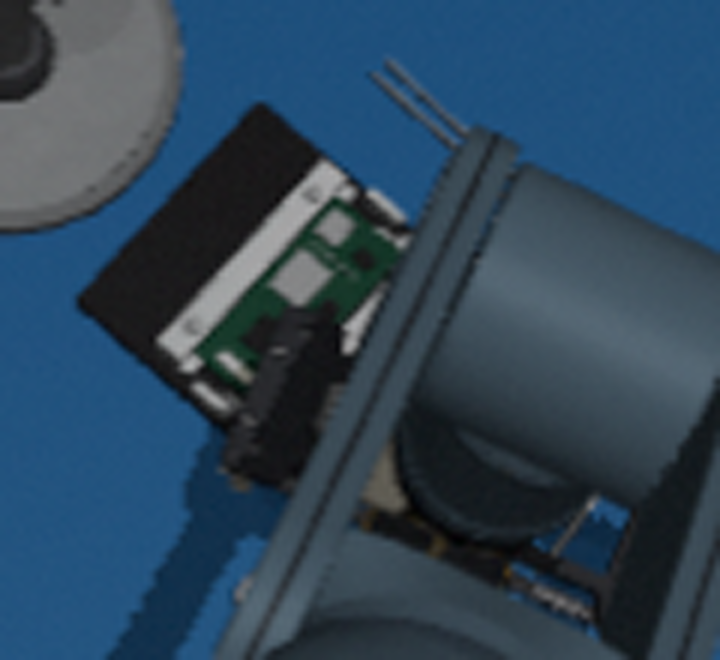

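View pics/s1c.png

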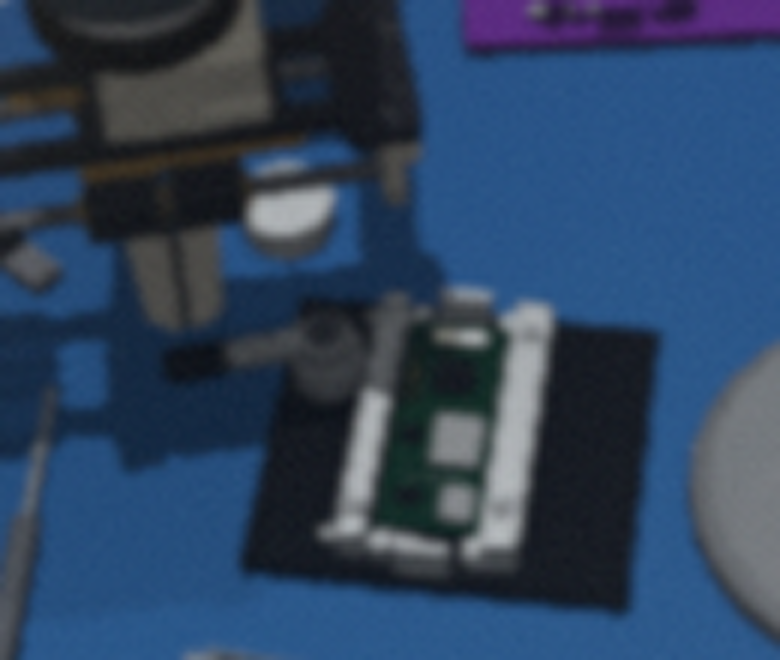

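The scene crop shows the shut fingertips at about (245,254), just behind the black grip at (248,260), with nothing else nearby. I'm pushing now.

```bash
python3 - <<'E'
from h import *
def st(m): print(m,round(arm.get_t(),2),np.round(arm.get_position(),1),np.round(arm.get_force(),2))
p,o=lev(-117,52,14,27); st(arm.line_to(p,velocity=60,contact_N=4))
for th in(-105,-93,-81,-69,-58,-50):
    p,o=lev(th,52,13,27); arm.line_to(p,rot=o,velocity=50,contact_N=25); st(th)
p,o=lev(-34,52,12,27); st(arm.line_to(p,rot=o,velocity=25,contact_N=10))
c=snap('scene','s2.png'); crop(c,'s2c.png',215,200,345,310,6)
E
```

```text
False 6.78 [ 534.4 -175.7   26.9] [-0.15  0.27 -0.06]
-105 7.17 [ 543.8 -182.3   26.8] [ 0.57 -0.34  0.08]
-93 7.54 [ 554.1 -186.6   26.9] [-0.66  0.18 -0.29]
-81 7.92 [ 565.1 -188.8   27. ] [-1.09 -0.16 -0.63]
-69 8.29 [ 576.4 -188.7   27. ] [-0.65 -0.78 -0.25]
-58 8.65 [ 586.5 -186.5   27.1] [-0.11 -0.79 -0.27]
-50 8.95 [ 592.8 -183.9   27. ] [-3.16 -1.86  1.13]
True 9.26 [ 593.6 -183.8   26.7] [-0.7  -2.26  2.53]
```

View pics/s2c.png

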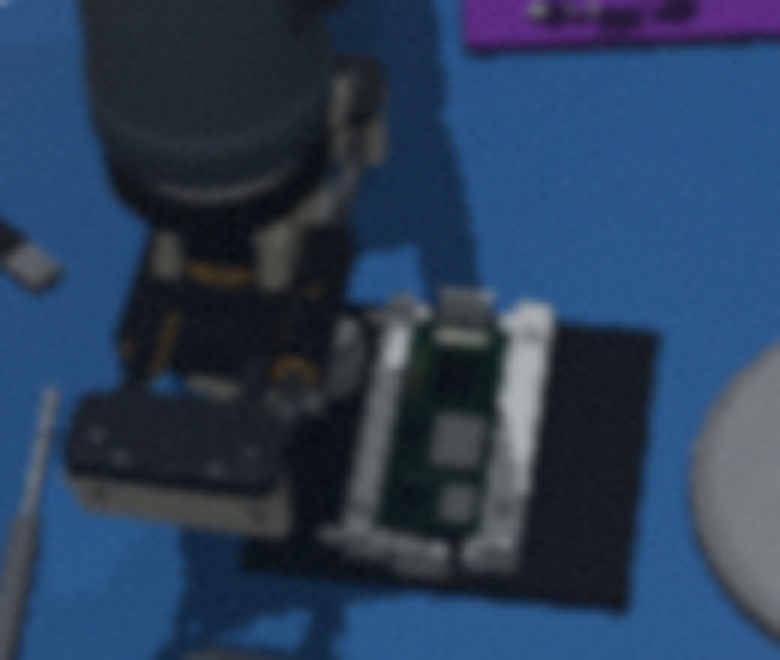

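```bash
python3 - <<'E'
from h import *
def st(m): print(m,round(arm.get_t(),2),np.round(arm.get_position(),1),np.round(arm.get_force(),2))
p,o=lev(-30,52,12,27); st(arm.line_to(p,rot=o,velocity=40,contact_N=18))
arm.wait(0.2);st('')
E
```

```text
True 9.6 [ 594.2 -184.2   26.1] [-3.5  -4.42  4.32]
 9.8 [ 594.2 -184.2   26.2] [-3.88 -3.67  4.1 ]
```

```bash
python3 - <<'E'
from h import *
def st(m): print(m,round(arm.get_t(),2),np.round(arm.get_position(),1),np.round(arm.get_force(),2))
p=np.array(arm.get_position()); arm.line_to(p+[-18,-18,2],velocity=120); st('')
p=np.array(arm.get_position()); arm.line_to([p[0],p[1],110],velocity=200)
arm.goto([410,-200,265],bm(-1,0,0,0)[1]); st('')
for n in('top','scene'): c=snap(n,n+'3.png'); crop(c,n+'3c.png',*((310,130,410,230,6) if n=='top' else (235,230,335,310,7)))
E
```

```text
10.17 [ 576.1 -202.3   28.2] [0.41 1.07 0.9 ]
 11.63 [ 410.2 -199.9  263.7] [-0.33 -0.   -0.55]
```

View pics/top3c.png

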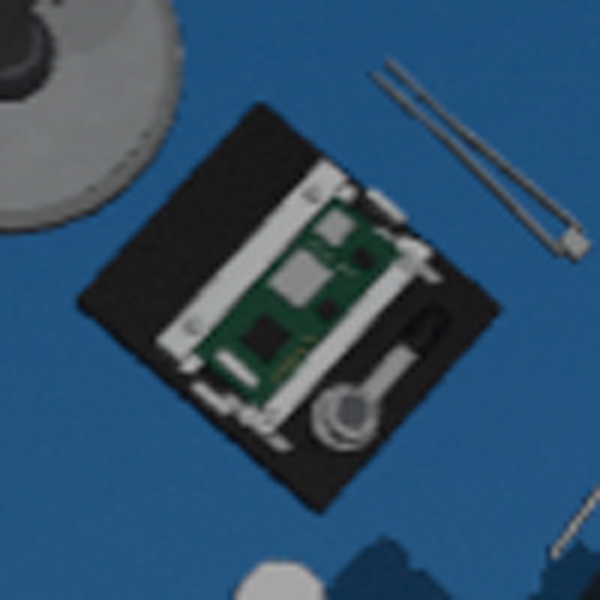

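View pics/scene3c.png

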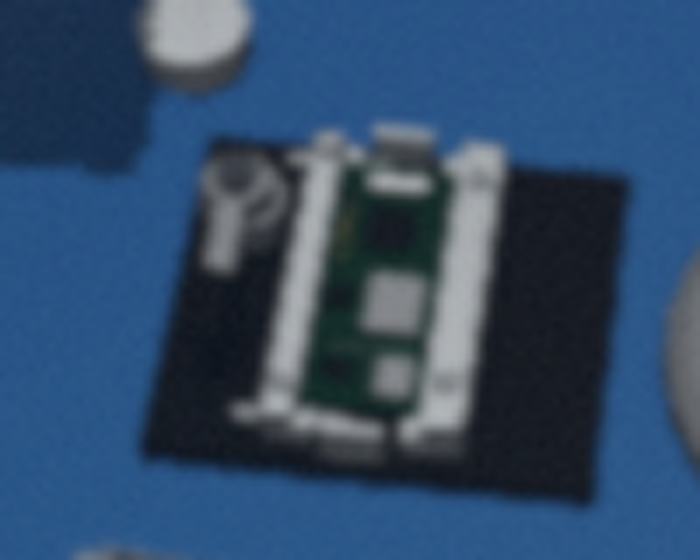

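```bash
python3 - <<'E'
from h import *
t=load('top3.png'); s=load('scene3.png')
T=lambda x,y:(310+(x+.5)/6-.5,130+(y+.5)/6-.5)
S=lambda x,y:(235+x/7-.4,230+y/7-.4)
def ang(a,b,z1,z2,c,F):
    p=pix2(c,*F(*a),z1)[:2];q=pix2(c,*F(*b),z2)[:2];d=q-p;return np.round(p,1),np.round(q,1),round(np.degrees(np.arctan2(d[1],d[0])),1),round(np.hypot(*d),1)
print('lever t',ang((352,408),(435,317),45,42,t,T))
print('lever arm only',ang((352,408),(405,357),45,40,t,T))
print('lever s',ang((238,172),(219,265),45,40,s,S))
print('jaw back t',ang((158,340),(325,160),31,31,t,T))
print('base t',ang((320,513),(498,310),13,13,t,T)); print('base t2',ang((78,300),(262,102),13,13,t,T))
print('base s',ang((213,137),(143,456),13,13,s,S),ang((630,178),(590,500),13,13,s,S))
for n,b in(('top',(325,160,385,215)),('scene',(270,245,305,295))):
    a=load(n+'0.png')['pixels'];d=load(n+'3.png')['pixels'];u0,v0,u1,v1=b
    dd=cv2.absdiff(a,d)[130:310,230:410] if n=='top' else cv2.absdiff(a,d)[220:310,230:340]
    cv2.imwrite('pics/d_%s.png'%n,cv2.resize(np.clip(dd.astype(int)*4,0,255).astype(np.uint8),None,fx=4,fy=4))
# chip blob centroid
def chip(c,z=26):
    g=c['pixels'].max(2).astype(float); return g
def up(a,b): 
    a=cv2.cvtColor(a,cv2.COLOR_RGB2GRAY).astype(np.float32);b=cv2.cvtColor(b,cv2.COLOR_RGB2GRAY).astype(np.float32);return cv2.phaseCorrelate(a,b,cv2.createHanningWindow(a.shape[::-1],cv2.CV_32F))
for n,(u0,v0,u1,v1) in(('top',(342,160,378,200)),('scene',(278,252,300,294))):
    print(n,up(np.ascontiguousarray(load(n+'0.png')['pixels'][v0:v1,u0:u1]),np.ascontiguousarray(load(n+'3.png')['pixels'][v0:v1,u0:u1])))
E
```

```text
lever t (array([ 568.1, -135.5]), array([ 607., -175.]), np.float64(-45.5), np.float64(55.5))
lever arm only (array([ 568.1, -135.5]), array([ 590.4, -160.8]), np.float64(-48.7), np.float64(33.8))
lever s (array([ 571.4, -135.6]), array([ 595. , -159.8]), np.float64(-45.8), np.float64(33.8))
jaw back t (array([605.6, -54.7]), array([ 683.4, -133.8]), np.float64(-45.5), np.float64(110.9))
base t (array([ 528.4, -121.8]), array([ 615.4, -207.8]), np.float64(-44.7), np.float64(122.4))
base t2 (array([629.8, -21.4]), array([ 717.2, -109.5]), np.float64(-45.2), np.float64(124.1))
base s (array([ 532.3, -121.2]), array([ 623.6, -210.9]), np.float64(-44.5), np.float64(128.0)) (array([634.5, -20.3]), array([ 723.4, -110.4]), np.float64(-45.4), np.float64(126.6))
top ((-0.33059810368272835, -0.22740157859940524), 0.9482906887928645)
scene ((0.08405019984848217, 0.43978248888367943), 0.9198198954264323)
```

View pics/d_top.png

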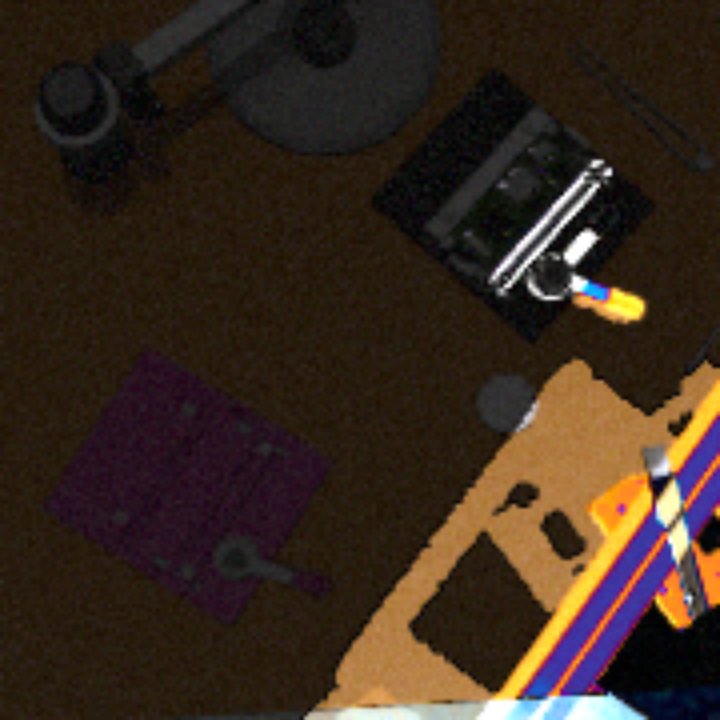

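View pics/d_scene.png

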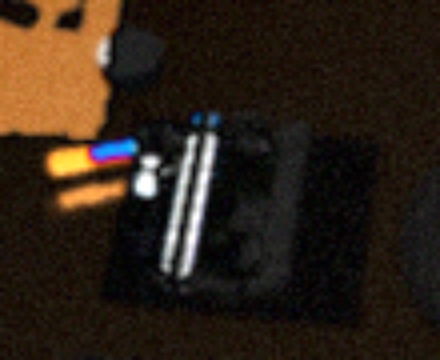

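```bash
python3 - <<'E'
from h import *
t=load('top3.png')
im=t['pixels'][170:210,350:395,::-1]; im=cv2.resize(im,None,fx=16,fy=16,interpolation=cv2.INTER_CUBIC)
im=np.clip(255*(im/255.)**.5*1.1,0,255).astype(np.uint8)
# overlay predicted lever outline for angles -45
def P(th,r,o,z,c=PIV+[-1.5,0]):
    a=np.radians(th);u=np.array([np.cos(a),np.sin(a)]);n=np.array([-u[1],u[0]]);p=c+r*u+o*n
    q=proj(t,[*p,z]);return ((q-[350,170]+.5)*16-.5).astype(int)
for th,col in((-45,(0,255,0)),(-49,(0,0,255))):
    cv2.polylines(im,[np.array([P(th,36,-6.5,42),P(th,62,-6.5,42),P(th,62,6.5,42),P(th,36,6.5,42)])],True,col,1)
    cv2.line(im,tuple(P(th,0,0,41)),tuple(P(th,36,0,41)),col,1)
cv2.imwrite('pics/z3.png',im)
E
```

```text
(no output)
```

View pics/z3.png

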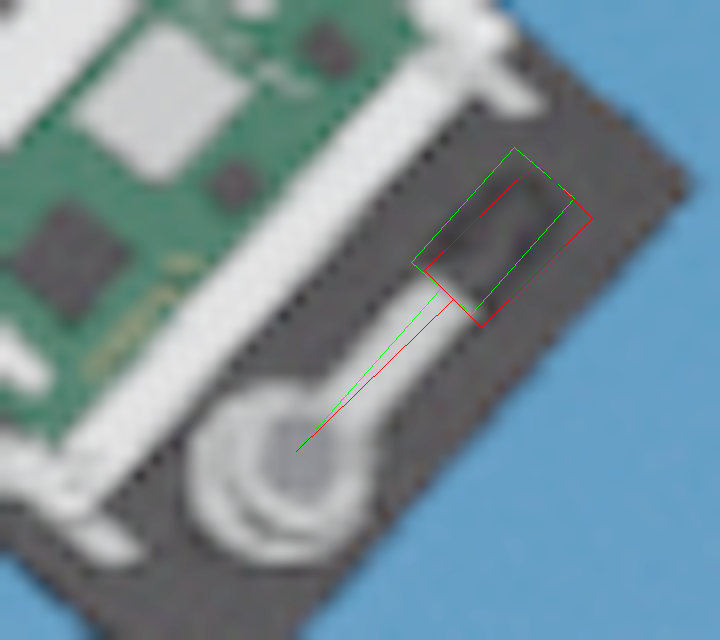

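The lever now lies parallel to the jaw, at about -45.7° against -45° for the jaw. It held against an 18 N push, and the front jaw has closed in. The screwdriver, tin and tweezers are unmoved. Next is the boom, stopping short of the target to measure.

```bash
python3 - <<'E'
from h import *
def st(m): print(m,round(arm.get_t(),2),np.round(arm.get_position(),1),np.round(arm.get_force(),2))
p,o=bm(-.985,80,34,278); arm.line_to(p,rot=o,velocity=250); st('above')
p,o=bm(-.985,80,34,196); arm.line_to(p,velocity=150); st('down')
c=snap('top','t4.png'); crop(c,'t4c.png',225,80,345,180,6)
c=snap('scene','s4.png'); crop(c,'s4c.png',310,100,440,230,5)
E
```

```text
above 13.61 [729.3  89.1 278.1] [-0.12  0.2  -0.29]
down 14.31 [730.1  89.2 197.2] [ 0.32 -0.18  0.58]
```

View pics/t4c.png

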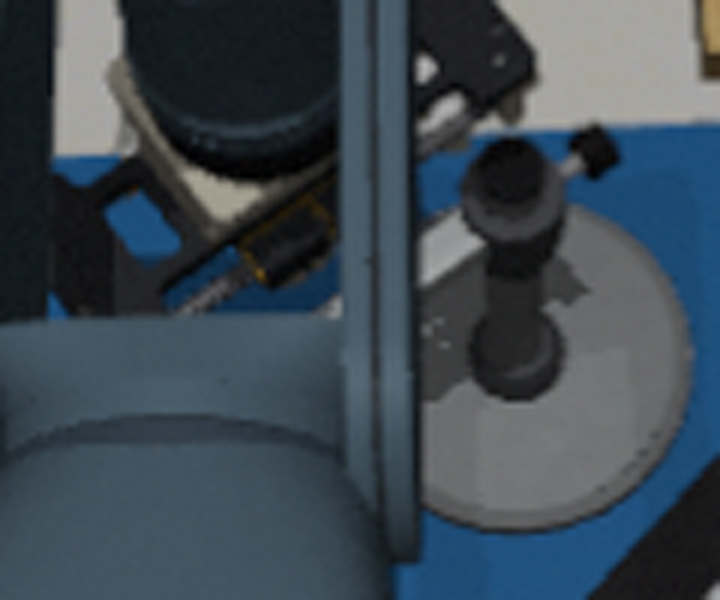

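View pics/s4c.png

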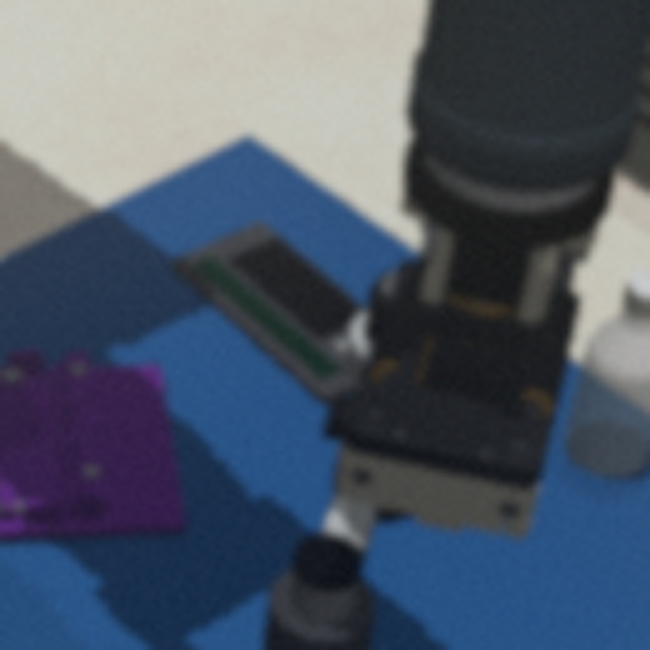

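The top crop shows the gripper beside the bare bar, with the boom, tube and post undisturbed. I'm sweeping it now.

```bash
python3 - <<'E'
from h import *
def st(m): print(m,round(arm.get_t(),2),np.round(arm.get_position(),1),np.round(arm.get_force(),2))
p,o=bm(-.985,80,19,196); st(arm.line_to(p,velocity=40,contact_N=6))
for ph in np.arange(-.87,.50,.12):
    p,o=bm(ph,80,19,196); r=arm.line_to(p,rot=o,velocity=55,contact_N=20)
    st((round(ph,2),r))
    if r: break
c=snap('top','t5.png'); crop(c,'t5c.png',260,80,380,210,5)
c=snap('scene','s5.png'); crop(c,'s5c.png',240,150,400,310,4)
E
```

```text
False 14.93 [717.   81.  196.3] [-0.12 -0.34 -0.54]
(np.float64(-0.87), False) 15.26 [708.5  77.4 196.1] [0.63 0.23 0.38]
(np.float64(-0.75), False) 15.59 [700.1  72.4 196. ] [ 1.26 -0.45  0.9 ]
(np.float64(-0.63), False) 15.93 [692.3  66.5 196. ] [0.2  0.41 0.14]
(np.float64(-0.51), False) 16.26 [685.2  59.7 196. ] [-0.38 -0.4  -0.27]
(np.float64(-0.39), False) 16.59 [678.9  52.1 196. ] [ 0.32 -0.26  0.19]
(np.float64(-0.27), False) 16.93 [673.7  43.7 196. ] [-0.4  -0.54 -0.58]
(np.float64(-0.15), False) 17.26 [669.4  34.9 196. ] [-0.3   0.15 -0.44]
(np.float64(-0.03), False) 17.59 [666.2  25.5 196. ] [-0.52 -0.82  0.5 ]
(np.float64(0.09), False) 17.93 [664.2  15.9 196. ] [-0.09 -0.37  0.44]
(np.float64(0.21), False) 18.26 [663.4   6.1 196. ] [ 0.85 -0.88  0.05]
(np.float64(0.33), False) 18.59 [663.7  -3.8 196. ] [ 0.17  0.58 -0.43]
(np.float64(0.45), False) 18.93 [665.2 -13.4 196. ] [-0.5   0.31  0.22]
```

View pics/t5c.png

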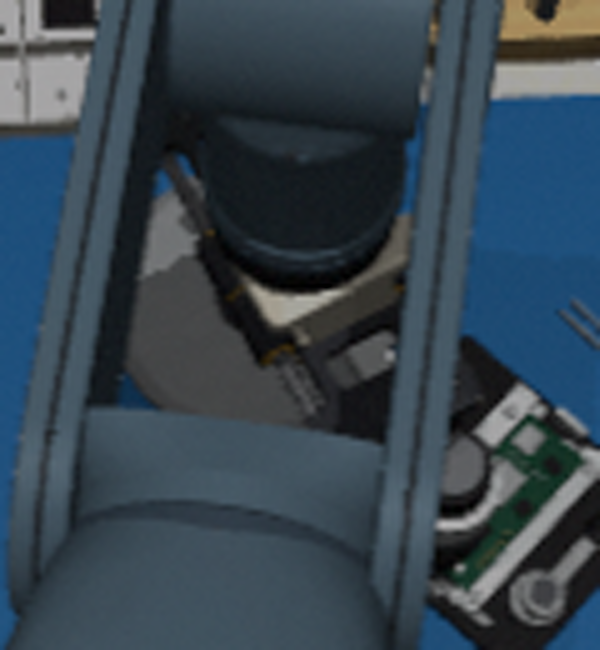

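View pics/s5c.png

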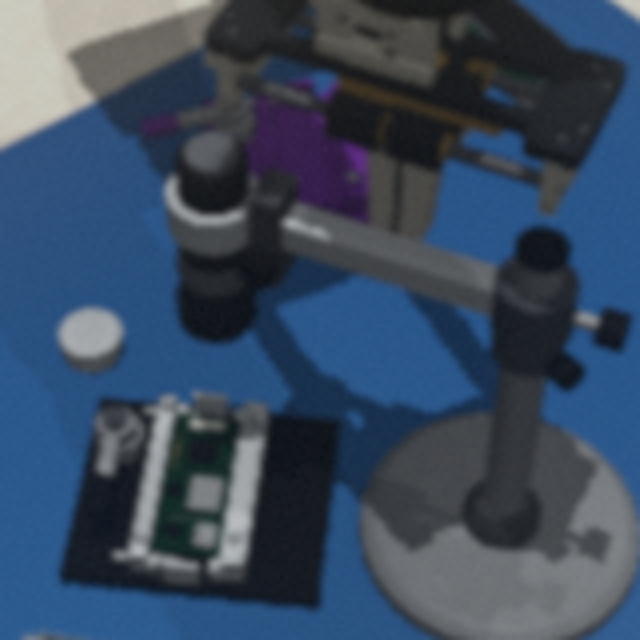

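```bash
python3 - <<'E'
from h import *
t=load('t5.png'); s=load('s5.png')
B=lambda x,y:(225+x/6-.4,90+y/6-.4)
a=pix2(t,260+463/5-.4,80+470/5-.4,237)[:2]; b=pix2(t,*B(513,103),243)[:2]
c=pix2(s,240+213/4-.4,150+153/4-.4,237)[:2]; d=pix2(s,240+543/4-.4,150+245/4-.4,243)[:2]
for p,q in((a,b),(c,d)):
    e=q-p; print(p,q,np.arctan2(e[1],e[0]),np.hypot(*e))
E
```

```text
[585.44831029 -81.01561897] [745.39202792   3.90432384] 0.488089350455182 181.08945164346767
[592.35993549 -76.30145085] [745.19563125   5.82711306] 0.4930909630876789 173.5046135096738
```

```bash
python3 - <<'E'
from h import *
def st(m): print(m,round(arm.get_t(),2),np.round(arm.get_position(),1),np.round(arm.get_force(),2))
# chip centroid
for n,(u,v),F in(('top3.png',(354.4,186),(743.5,4.05)),('scene3.png',(290.4,262.6),(746.5,3.8))):
    c=load(n); s=12; R=9
    u0,v0=int(u)-R,int(v)-R
    im=cv2.resize(c['pixels'][v0:v0+2*R,u0:u0+2*R],None,fx=s,fy=s,interpolation=cv2.INTER_CUBIC)
    g=im[:,:,1]; m=(g<38).astype(np.uint8) if 0 else (g<(int(g[int((v-v0+.5)*s),int((u-u0+.5)*s)])+ 18)).astype(np.uint8)
    k,lab,stt,cen=cv2.connectedComponentsWithStats(m)
    l=lab[int((v-v0+.5)*s),int((u-u0+.5)*s)]; x,y=cen[l]
    p=pix2(c,u0+(x+.5)/s-.5,v0+(y+.5)/s-.5,26)[:2]; e=np.array(F)-p
    print(n,stt[l]/s,p,np.arctan2(e[1],e[0]),np.hypot(*e))
for ph in(.52,.585):
    p,o=bm(ph,80,19,196); r=arm.line_to(p,rot=o,velocity=40,contact_N=20); st((ph,r))
c=snap('scene','s6.png'); crop(c,'s6c.png',240,150,400,310,4)
c=snap('top','t6.png'); crop(c,'t6c.png',260,80,380,210,5)
E
```

```text
top3.png [  4.58333333   5.25         9.08333333   8.58333333 519.33333333] [ 605.17196438 -102.09002852] 0.6544856998846925 174.35696456148813
scene3.png [   3.5           2.58333333   13.           12.66666667 1204.5       ] [ 609.35516844 -101.91725374] 0.6567082762609232 173.16131947174316
(0.52, False) 19.32 [666.7 -19.2 196. ] [ 0.45 -0.41 -0.2 ]
(0.585, False) 19.6 [668.3 -24.4 196. ] [ 0.39  0.39 -0.71]
```

View pics/s6c.png

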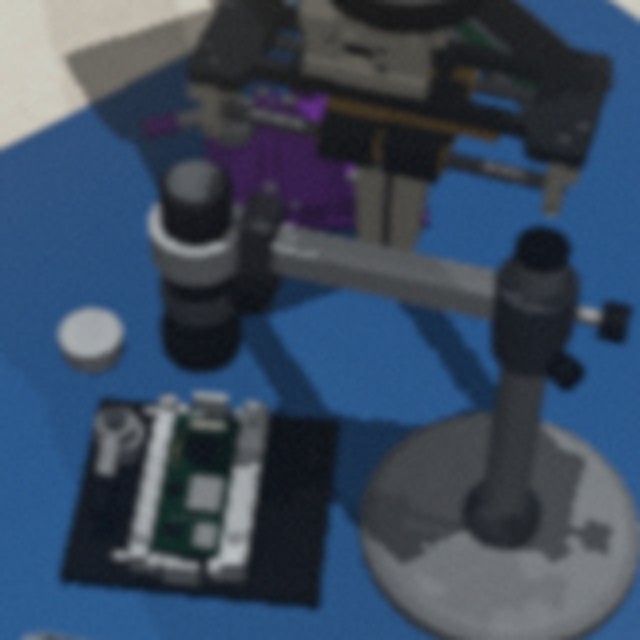

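View pics/t6c.png

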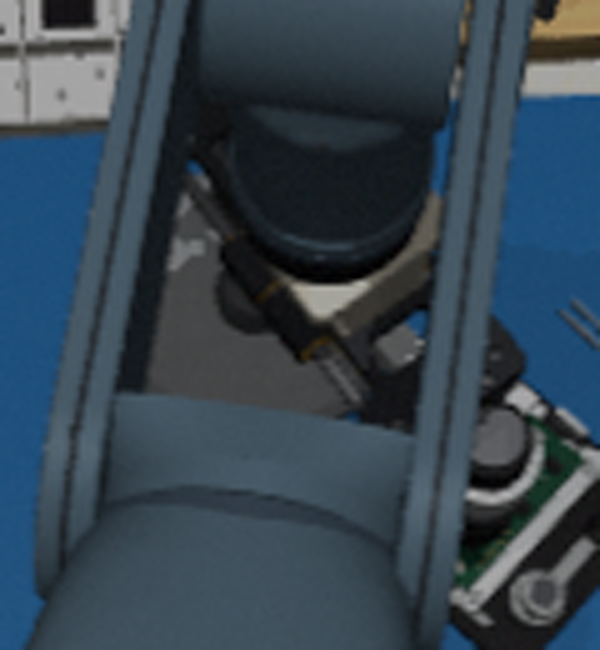

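```bash
cat >> h.py <<'E'
def overlay(f,out,box,sc,phis,post,rtop=19,rl=20):
    c=load(f);u0,v0,u1,v1=box
    im=cv2.resize(c['pixels'][v0:v1,u0:u1,::-1],None,fx=sc,fy=sc,interpolation=cv2.INTER_CUBIC)
    im=np.clip(255*(im/255.)**.5,0,255).astype(np.uint8)
    w=lambda p:((proj(c,p)-[u0,v0]+.5)*sc-.5)
    a=np.linspace(0,2*np.pi,60)
    for ph,col in phis:
        o=np.array(post)+175*np.array([-np.cos(ph),-np.sin(ph)])
        for r,z in((rtop,237),(24.5,201),(rl,109)):
            pts=np.array([w([o[0]+r*np.cos(t),o[1]+r*np.sin(t),z]) for t in a]).astype(int)
            cv2.polylines(im,[pts],True,col,1)
    for r,z in((80,19),(12.5,243)):
        pts=np.array([w([post[0]+r*np.cos(t),post[1]+r*np.sin(t),z]) for t in a]).astype(int)
        cv2.polylines(im,[pts],True,(0,255,255),1)
    cv2.imwrite('pics/'+out,im)
E
python3 - <<'E'
from h import *
overlay('s6.png','o6s.png',(270,180,400,310),6,[(.62,(0,255,0))],(746.5,4))
overlay('t6.png','o6t.png',(275,90,395,200),6,[(.62,(0,255,0))],(744,4))
E
```

```text
(no output)
```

View pics/o6s.png

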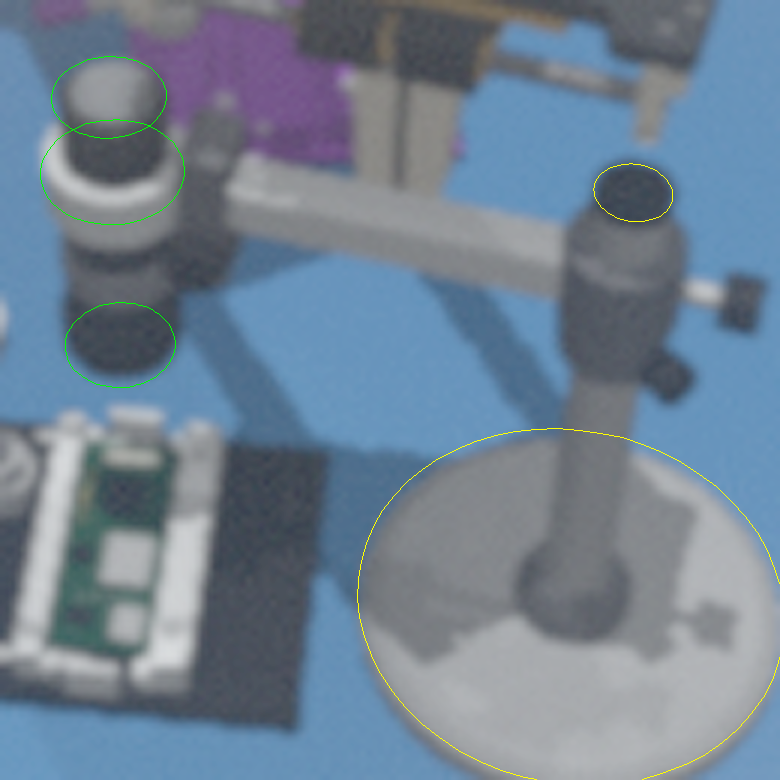

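View pics/o6t.png

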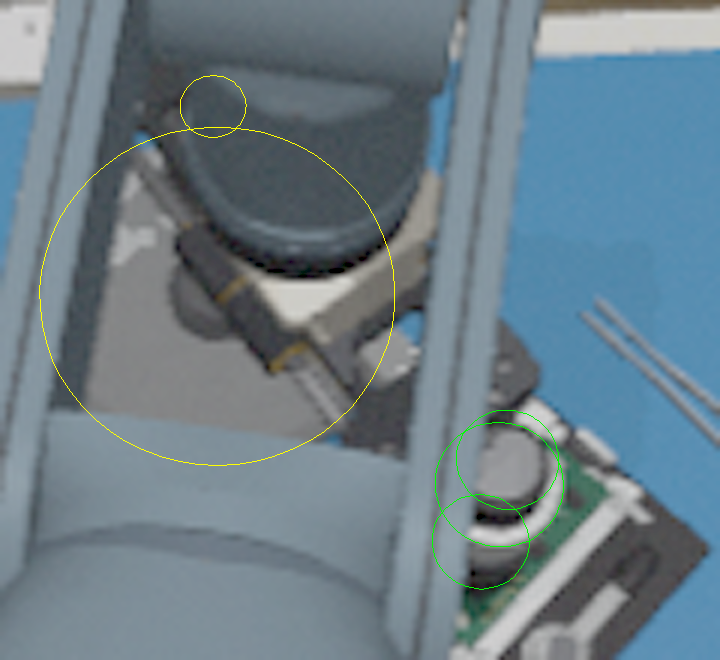

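```bash
python3 - <<'E'
from h import *
def st(m): print(m,round(arm.get_t(),2),np.round(arm.get_position(),1),np.round(arm.get_force(),2))
p,o=bm(.612,80,19,196); r=arm.line_to(p,rot=o,velocity=30,contact_N=20); st(r)
p,o=bm(.612,80,45,196); arm.line_to(p,velocity=100)
p,o=bm(.612,80,45,280); arm.line_to(p,velocity=200)
arm.line_to([430,200,290],velocity=250); st('')
c=snap('scene','s7.png'); 
c=snap('top','t7.png'); 
overlay('s7.png','o7s.png',(270,180,400,310),6,[(.65,(0,255,0))],(746.5,4))
overlay('t7.png','o7t.png',(275,90,395,200),6,[(.65,(0,255,0))],(744,4))
E
```

```text
False 19.95 [669.1 -26.4 196. ] [-0.6  -0.38 -0.42]
 22.29 [430.7 199.4 289.7] [-0.83  0.56  0.72]
```

View pics/o7s.png

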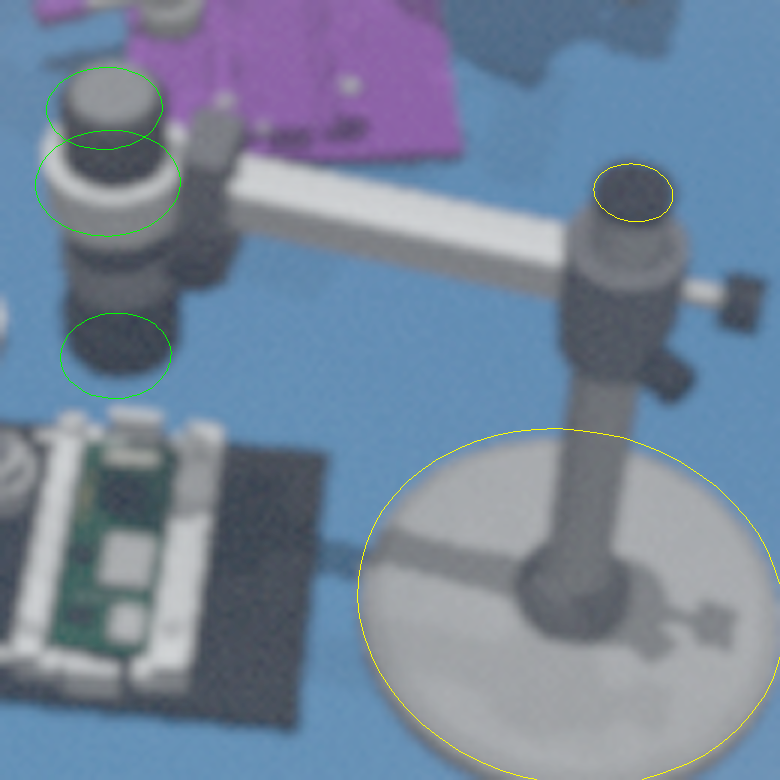

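View pics/o7t.png

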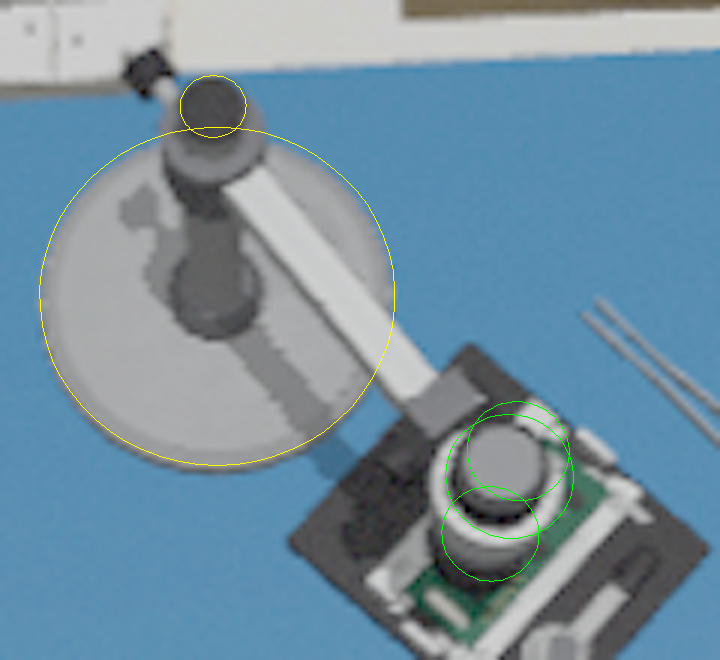

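```bash
python3 - <<'E'
from h import *
s=load('s7.png');t=load('t7.png')
def rep(n,p,chip,post):
    d=p-chip; e=np.array(post)-p; f=np.array(post)-chip
    print(n,p.round(1),'lens-chip',d.round(1),'phi lens',np.arctan2(e[1],e[0]).round(3),'phi chip',np.arctan2(f[1],f[0]).round(3))
L=lambda c,x,y,u0,v0,z:pix2(c,u0+(x+.5)/6-.5,v0+(y+.5)/6-.5,z)[:2]
rep('scene lens',L(s,123,333,270,180,109),np.array([609.4,-101.9]),(746.5,4))
rep('scene top',L(s,112,96,270,180,237),np.array([609.4,-101.9]),(746.5,4))
rep('top lens',L(t,481,540,275,90,109),np.array([605.2,-102.1]),(744,4))
rep('top top',L(t,504,458,275,90,237),np.array([605.2,-102.1]),(744,4))
# zoomed tube images
for c,f,(a,b,w,h) in((s,'z7s.png',(272,185,40,60)),(t,'z7t.png',(335,150,45,50))):
    im=cv2.resize(c['pixels'][b:b+h,a:a+w,::-1],None,fx=12,fy=12,interpolation=cv2.INTER_CUBIC)
    im=np.clip(255*(im/255.)**.4,0,255).astype(np.uint8)
    for k in range(0,w,5): cv2.putText(im,str(a+k),(int((k+.5)*12),10),0,.35,(0,0,255));cv2.line(im,(int((k+.5)*12),12),(int((k+.5)*12),20),(0,0,255))
    for k in range(0,h,5): cv2.putText(im,str(b+k),(0,int((k+.5)*12)),0,.35,(0,0,255));cv2.line(im,(25,int((k+.5)*12)),(32,int((k+.5)*12)),(0,0,255))
    cv2.imwrite('pics/'+f,im)
E
```

```text
scene lens [600.3 -93.6] lens-chip [-9.1  8.3] phi lens 0.589 phi chip 0.658
scene top [604.3 -96.7] lens-chip [-5.1  5.2] phi lens 0.616 phi chip 0.658
top lens [602.3 -97.9] lens-chip [-2.9  4.2] phi lens 0.623 phi chip 0.653
top top [602.3 -96.4] lens-chip [-2.9  5.7] phi lens 0.616 phi chip 0.653
```

View pics/z7s.png

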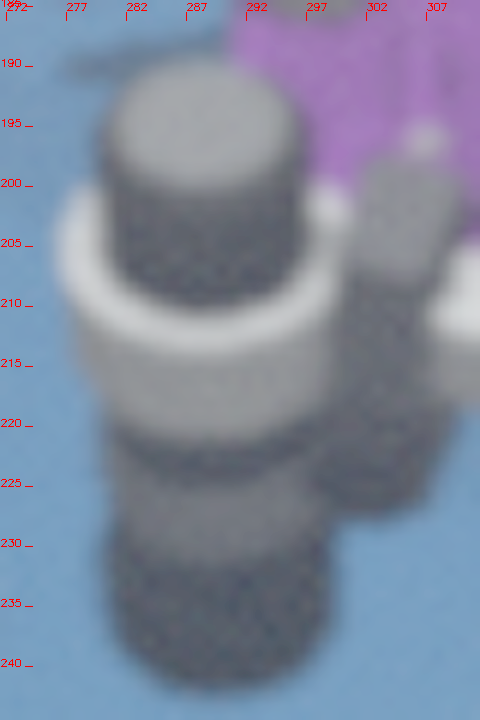

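View pics/z7t.png

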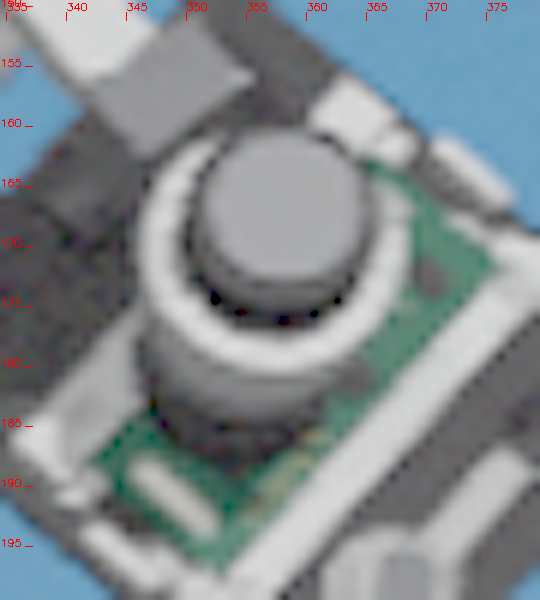

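```bash
python3 - <<'E'
from h import *
a=[cv2.cvtColor(load(f)['pixels'],cv2.COLOR_RGB2GRAY) for f in('s5.png','s6.png','s7.png')]
T=a[2][195:243,277:302]
T=cv2.resize(T,None,fx=4,fy=4,interpolation=cv2.INTER_CUBIC)
for g in a:
    r=cv2.resize(g[165:260,262:325],None,fx=4,fy=4,interpolation=cv2.INTER_CUBIC)
    m=cv2.matchTemplate(r,T,cv2.TM_CCOEFF_NORMED); _,v,_,l=cv2.minMaxLoc(m); print(v,262+l[0]/4,165+l[1]/4)
s=load('s7.png')
for ph in(.45,.49,.585,.6,.615,.65): print(ph,proj(s,[746.5-175*np.cos(ph),4-175*np.sin(ph),180]).round(1))
E
```

```text
0.9261427521705627 281.0 187.5
0.9541972875595093 277.0 195.0
0.9997608065605164 277.0 195.0
0.45 [294.1 205.4]
0.49 [292.6 207.6]
0.585 [289.6 213. ]
0.6 [289.2 213.9]
0.615 [288.8 214.8]
0.65 [287.9 216.9]
```

```bash
cat >> h.py <<'E'
G7=None
def shift(c,sc=10):
    g=lambda c:cv2.cvtColor(c['pixels'],cv2.COLOR_RGB2GRAY)
    T=cv2.resize(g(load('s7.png'))[195:243,277:302],None,fx=sc,fy=sc,interpolation=cv2.INTER_CUBIC)
    r=cv2.resize(g(c)[185:258,268:312],None,fx=sc,fy=sc,interpolation=cv2.INTER_CUBIC)
    _,v,_,l=cv2.minMaxLoc(cv2.matchTemplate(r,T,cv2.TM_CCOEFF_NORMED)); return round(v,3),268+l[0]/sc-277,185+l[1]/sc-195
E
python3 - <<'E'
from h import *
def st(m): print(m,round(arm.get_t(),2),np.round(arm.get_position(),1),np.round(arm.get_force(),2))
p,o=bm(.612,80,45,280); arm.line_to(p,velocity=250)
p,o=bm(.612,80,45,196); arm.line_to(p,velocity=150)
p,o=bm(.61,80,20,196); arm.line_to(p,rot=o,velocity=60,contact_N=10);st('')
for ph in np.arange(.62,.70,.01):
    p,o=bm(ph,80,19,196); r=arm.line_to(p,rot=o,velocity=10,contact_N=10); st((round(ph,3),r))
    c=arm.camera('scene'); d=shift(c); print(d)
    if d[2]>=1.95 or r: break
E
```

```text
25.03 [668.5 -25.9 195.8] [-0.38 -0.09  0.32]
(np.float64(0.62), False) 25.37 [669.3 -26.9 196. ] [ 0.06 -0.3   0.9 ]
(0.948, -0.39999999999997726, 1.0)
(np.float64(0.63), False) 25.67 [669.7 -27.8 196. ] [ 0.55 -0.24  0.63]
(0.947, -0.39999999999997726, 1.0999999999999943)
(np.float64(0.64), False) 25.97 [669.9 -28.4 196. ] [-1.43  0.38  1.32]
(0.945, -0.6000000000000227, 1.4000000000000057)
(np.float64(0.65), False) 26.27 [670.4 -29.3 196. ] [0.11 0.83 0.58]
(0.953, -0.8999999999999773, 2.1999999999999886)
```

```bash
python3 - <<'E'
from h import *
def st(m): print(m,round(arm.get_t(),2),np.round(arm.get_position(),1),np.round(arm.get_force(),2))
p,o=bm(.65,80,45,196); arm.line_to(p,velocity=100)
p,o=bm(.65,80,45,280); arm.line_to(p,velocity=200)
arm.line_to([430,200,290],velocity=250); st('')
s=snap('scene','s8.png'); t=snap('top','t8.png'); print(shift(s))
for c,f,(a,b,w,h) in((s,'z8s.png',(272,185,40,60)),(t,'z8t.png',(335,150,45,50))):
    im=cv2.resize(c['pixels'][b:b+h,a:a+w,::-1],None,fx=12,fy=12,interpolation=cv2.INTER_CUBIC)
    cv2.imwrite('pics/'+f,np.clip(255*(im/255.)**.4,0,255).astype(np.uint8))
E
```

```text
28.67 [430.6 199.4 289.6] [ 0.24 -0.34  0.69]
(0.994, -1.0, 2.0999999999999943)
```

View pics/z8s.png

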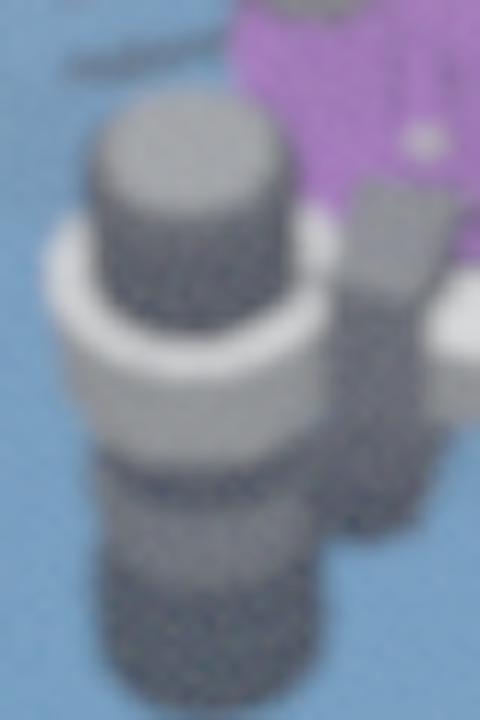

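View pics/z8t.png

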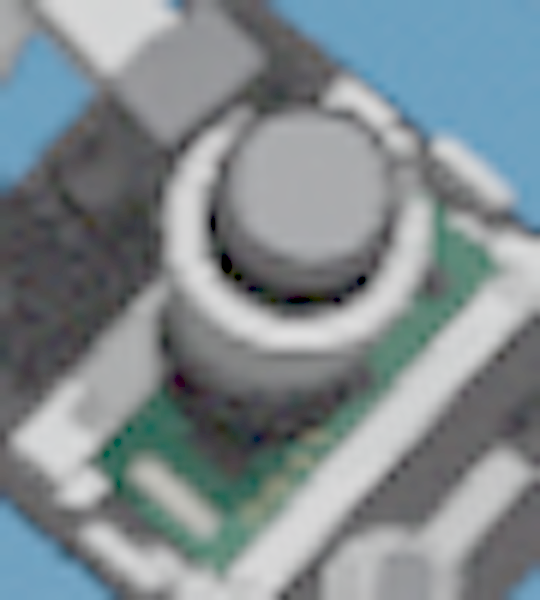

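```bash
python3 - <<'E'
from h import *
s=load('s8.png');t=load('t8.png')
def rep(n,p,chip,post):
    post=np.array(post);f=post-chip;d=-f/np.hypot(*f);nn=np.array([-d[1],d[0]]);e=p-chip
    print(n,p.round(1),'radial out',(e@d).round(1),'tangential(ccw +)',(e@nn).round(1),'post dist',np.hypot(*(p-post)).round(1))
rep('scene top',pix2(s,287.4,197.5,237)[:2],np.array([609.4,-101.9]),(746.5,4))
rep('top top',pix2(t,359.96,165.3,237)[:2],np.array([605.2,-102.1]),(744,4))
a=np.linspace(0,2*np.pi,60)
for c,f,ch,(u0,v0,w,h) in((s,'q8s.png',(609.4,-101.9),(270,185,45,90)),(t,'q8t.png',(605.2,-102.1),(335,150,45,50))):
    sc=12 if f=='q8t.png' else 7
    im=cv2.resize(c['pixels'][v0:v0+h,u0:u0+w,::-1],None,fx=sc,fy=sc,interpolation=cv2.INTER_CUBIC)
    im=np.clip(255*(im/255.)**.4,0,255).astype(np.uint8)
    for r,z,col in((17,237,(0,255,0)),(24.5,211,(0,255,255)),(20,109,(0,0,255)),(0.5,26,(255,0,255)),(11.3,26,(255,0,255))):
        pts=np.array([((proj(c,[ch[0]+r*np.cos(k),ch[1]+r*np.sin(k),z])-[u0,v0]+.5)*sc-.5) for k in a]).astype(int)
        cv2.polylines(im,[pts],True,col,1)
    cv2.imwrite('pics/'+f,im)
E
```

```text
scene top [ 607.6 -101.2] radial out 1.0 tangential(ccw +) -1.7 post dist 174.3
top top [603.5 -99.6] radial out -0.2 tangential(ccw +) -3.0 post dist 174.5
```

View pics/q8s.png

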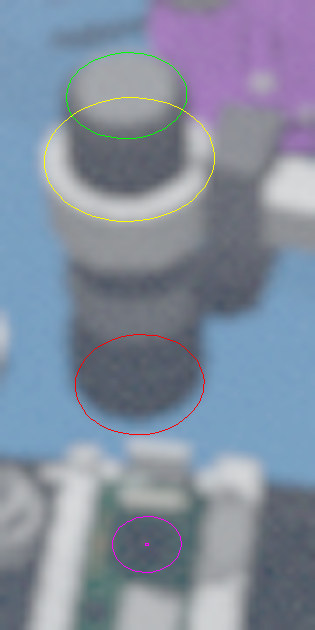

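View pics/q8t.png

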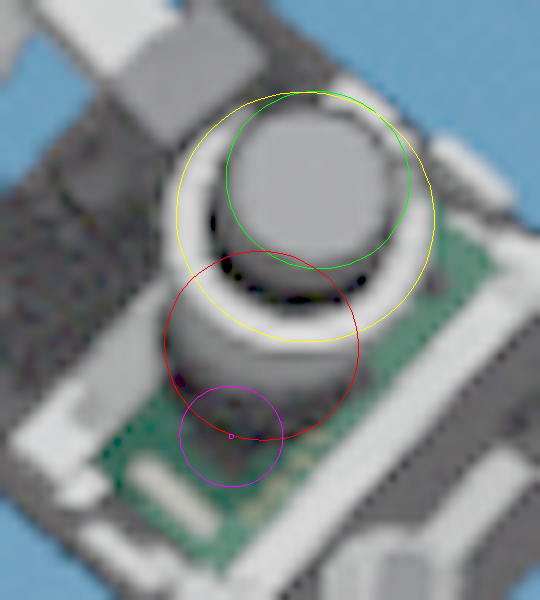

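```bash
python3 - <<'E'
from h import *
for f,post,name in(('t8.png',(744.5,4),'t'),('s8.png',(746.5,4.3),'s')):
    c=load(f); P=np.array(post)
    # rectify z=211 plane around post: 2 px per mm
    sc=4; N=170
    ph0=.65; d=np.array([-np.cos(ph0),-np.sin(ph0)]); n=np.array([-d[1],d[0]])
    mx=np.zeros((60*sc,N*sc),np.float32); my=mx.copy()
    for i in range(60*sc):
        for j in range(N*sc):
            p=P+d*(j/sc)+n*(i/sc-30); mx[i,j],my[i,j]=proj(c,[*p,211])
    im=cv2.remap(c['pixels'],mx,my,cv2.INTER_CUBIC); g=im.max(2).astype(float)-im.max(2).astype(float)*0
    sat=im.max(2).astype(float)-im.min(2)
    br=im.min(2).astype(float)
    xs=[];ys=[]
    for j in range(45*sc,118*sc,sc):
        col=br[:,j]; th=(np.percentile(col,97)+np.percentile(col,30))/2
        idx=np.where(col>th)[0]; idx=idx[(idx>12*sc)&(idx<48*sc)]
        xs.append(j/sc);ys.append((idx.min()+idx.max())/2/sc-30); 
        if j%(15*sc)==0: print(name,j/sc,(idx.max()-idx.min())/sc,ys[-1])
    k=np.polyfit(xs,ys,1); print(name,'slope',k,'phi by dir',ph0+np.arctan(k[0]),'phi by mean',ph0+np.mean(ys)/np.mean(xs))
    cv2.imwrite('pics/r8%s.png'%name,cv2.convertScaleAbs(im[:,:,::-1],alpha=1.3))
E
```

```text
t 45.0 17.0 -0.75
t 60.0 16.5 -1.25
t 75.0 16.25 -1.125
t 90.0 25.0 -5.25
t 105.0 24.75 -5.375
t slope [-0.05046356  1.78275407] phi by dir 0.5995792081409759 phi by mean 0.6215457466599019
s 45.0 18.5 0.25
s 60.0 19.25 -0.125
s 75.0 18.5 -0.25
s 90.0 19.0 0.0
s 105.0 19.0 -0.5
s slope [-0.00376404  0.16105146] phi by dir 0.64623597976551 phi by mean 0.6482242516489092
```

View pics/r8t.png

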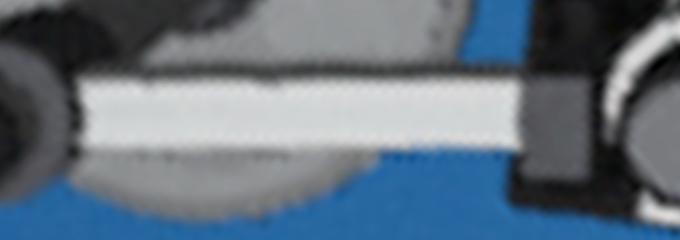

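View pics/r8s.png

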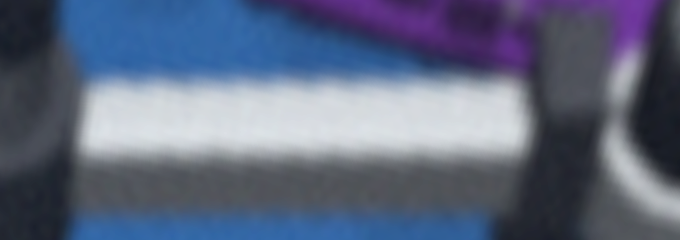

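The measured offset is about 2 mm short (top -3.0, scene -1.7, bar direction about -1). There's plenty of time, so I'll give it one slow nudge.

```bash
python3 - <<'E'
from h import *
def st(m): print(m,round(arm.get_t(),2),np.round(arm.get_position(),1),np.round(arm.get_force(),2))
p,o=bm(.65,80,45,280); arm.line_to(p,rot=o,velocity=250)
p,o=bm(.65,80,45,196); arm.line_to(p,velocity=150)
p,o=bm(.65,80,25,196); arm.line_to(p,velocity=50,contact_N=10)
p,o=bm(.65,80,19.5,196); arm.line_to(p,velocity=8,contact_N=10);st('')
print(shift(arm.camera('scene')))
for ph in np.arange(.65,.70,.005):
    p,o=bm(ph,80,19,196); r=arm.line_to(p,rot=o,velocity=6,contact_N=10); st((round(ph,3),r))
    c=arm.camera('scene'); d=shift(c); print(d)
    if d[2]>=2.55 or r: break
E
```

```text
32.24 [670.  -28.9 196. ] [0.61 0.53 0.52]
(0.954, -0.8999999999999773, 2.1999999999999886)
(np.float64(0.65), False) 32.54 [670.3 -29.3 196. ] [ 0.01  0.45 -0.71]
(0.953, -0.8999999999999773, 2.1999999999999886)
(np.float64(0.655), False) 32.84 [670.4 -29.5 196. ] [0.2  0.63 0.18]
(0.949, -1.0, 2.3000000000000114)
(np.float64(0.66), False) 33.14 [670.7 -30.  196. ] [-1.04  1.71 -0.16]
(0.951, -1.1000000000000227, 2.6999999999999886)
```

```bash
python3 - <<'E'
from h import *
def st(m): print(m,round(arm.get_t(),2),np.round(arm.get_position(),1),np.round(arm.get_force(),2))
p,o=bm(.66,80,45,196); arm.line_to(p,velocity=80)
p,o=bm(.66,80,45,280); arm.line_to(p,velocity=200)
arm.line_to([430,200,290],velocity=250); st('')
s=snap('scene','s9.png'); t=snap('top','t9.png'); print(shift(s))
crop(t,'t9c.png',260,80,410,220,5); crop(s,'s9c.png',210,150,400,310,4)
im=cv2.resize(t['pixels'][150:200,335:380,::-1],None,fx=12,fy=12,interpolation=cv2.INTER_CUBIC)
im=np.clip(255*(im/255.)**.4,0,255).astype(np.uint8)
a=np.linspace(0,2*np.pi,60)
for r,z,col in((15.5,237,(0,255,0)),(20,109,(0,0,255)),(11.3,26,(255,0,255))):
    pts=np.array([((proj(t,[605.2+r*np.cos(k),-102.1+r*np.sin(k),z])-[335,150]+.5)*12-.5) for k in a]).astype(int)
    cv2.polylines(im,[pts],True,col,1)
cv2.imwrite('pics/q9t.png',im)
E
```

```text
35.62 [430.6 199.4 289.6] [ 0.03 -0.56  0.86]
(0.991, -1.1000000000000227, 2.6999999999999886)
```

View pics/t9c.png

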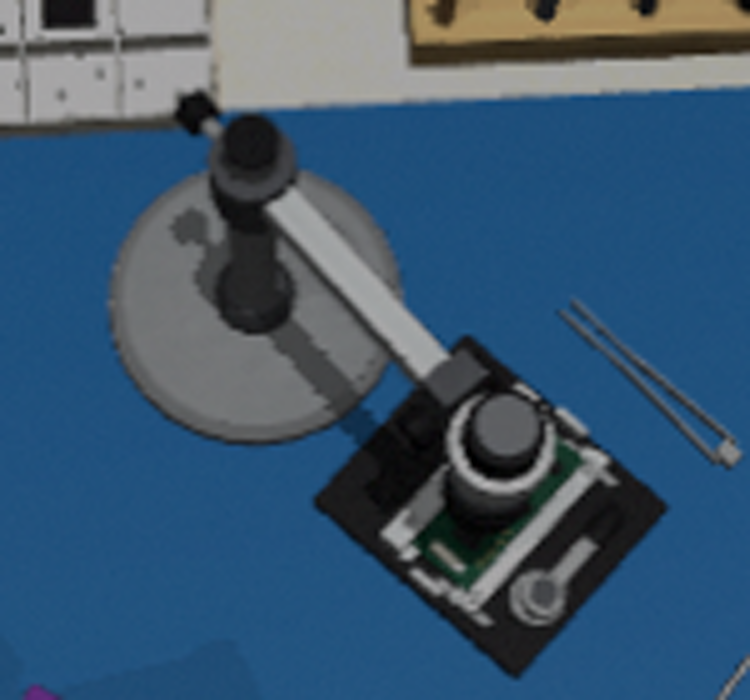

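View pics/s9c.png

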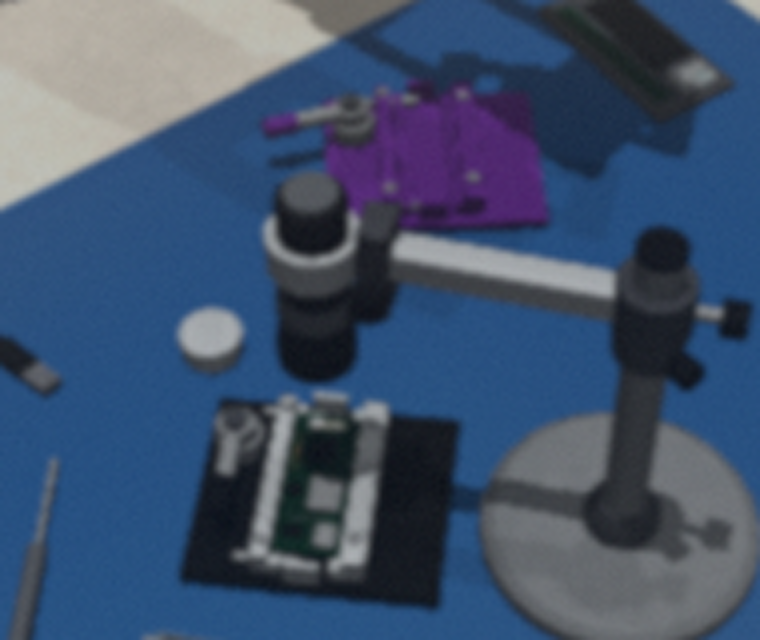

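View pics/q9t.png

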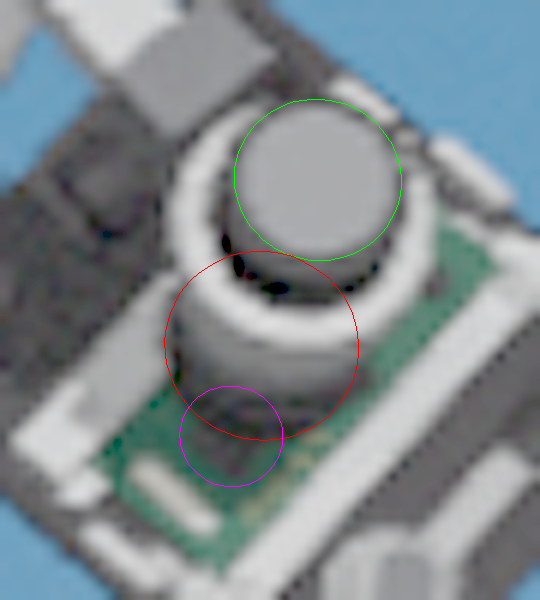

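```bash
python3 - <<'E'
from h import *
arm.finish_job(); print(arm.get_t())
E
```

```text
the job is handed in; nothing more can be done
the job is handed in; nothing more can be done
```

I closed the lever first, then pushed the microscope arm round until the lens was over the large chip. I handed the job in at about 36 s, with the gripper withdrawn and touching nothing.

- **Lever:** In the pictures it lies along the jaw, at about -45.7° against -45° for the jaw. It moved only 0.7 mm under a last push of about 18 N, so I take it to be against its stop. The front jaw has visibly closed on the board. The purple look-alike was not touched.
- **Microscope arm:** I pushed it from about -0.99 to about 0.66 rad, finishing with slow nudges on the bare bar. In the last top view, the tube's upper end sits exactly where it should for a lens centred over the chip. I put the remaining error at about 1–2 mm.
- **Checks that disagreed:** Before the last nudge, the measures read 1–3 mm short. In the scene view, the tube's lower rim read 5 mm or more shorter than the other measures. I put that down to a rounded rim and did not use it. In the last top view, the lens end may be up to 2 mm too far.
- **Other things on the mat:** The tin, screwdriver, tweezers and phone look unmoved. I did not check the spool, cleaner bottle or brush closely at the end, but the robot never worked near them.

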